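# Put a printing block back in its own spring-held bay

### The arm

A 6-joint arm with a two-finger parallel gripper is mounted at the origin on the work surface. World frame = base frame: x ahead of the robot, y to its left, z up, the work surface at z = 0. Lengths are in m, angles in rad, forces in N, time in s.
With the tool pointing down it reaches from about 0.25 to 0.775 m from the base axis. Payload 4 kg.
Tool frame: the origin (TCP) lies between the finger pads, 19 mm behind the fingertips; this is the grasp point; y points along the fingers, z is the direction in which the jaws open and shut, and the axes are right-handed (so a half turn about y gives the same grasp; the last joint's range is limited). The gripper opens to 85 mm and grips with 20 to 120 N. Pads are 22 mm wide; open, the fingers measure 114 mm over their backs; the gripper's body (76 mm by 85 mm) begins 54 mm behind the grasp point. The pads swing forward as they close: fully open they stand 13 mm farther back than shut.
Start: joints at [1.097, 0.087, 1.371, -0, 1.684, -0.103], TCP at [0.199, 0.513, 0.25] pointing down, gripper open.
Joint ranges: [-3.1, 3.1], [-0.76, 2.03], [0.27, 2.55], [-1.08, 4.22], [0.17, 2.65], [-2.57, 2.57]. Speed limits (rad/s): [2.79, 2.79, 3.14, 3.14, 3.14, 3.14].

### API

Orientations are given as a rotation vector (axis times angle).
In Python, from workcell import ctrl gives the robot as it stands.
- The arm moves only by the tool jog_arm, never from a script. Its argument "steps" is a list of rows, each an object with "rotation": the turn, a rotation vector about the tool's x, y, z in rad, a list of three; "delta_pos": the shift along the tool's x, y, z in m, a list of three; "gripper": the finger opening in m, from 0 to 0.0854. A call has 1 to 20 rows; each row is the pose to reach, as a shift and turn from the pose commanded when the call began, along the tool's axes at that moment; what a row does not reach only later rows make up. A row lasts 1/8 s, in which the tool goes at most 62.5 mm and 10.7 degrees, less where a joint would pass 70% of its speed; a pose out of reach is approached as far as the arm can. A call with a gripper value outside its range is refused whole. The fingers move at their own pace and stop on an object; "newtons" is the grip in N (left out, the last holds). Time passes only in rows, so rows that repeat a pose let the fingers close. It gives the time, the measured TCP pose, the force and the opening at its end, in the units of the state.
- ctrl.sense(): the state, without advancing time (a new reading comes with each control period).
- ctrl.get_image(name): name is "scene" or "side" or "wrist"; returns a dict with "color" (400x640x3 uint8, red, green, blue), "depth" (400x640 float32, m along the optical axis (not along the pixel's ray), 0 where there is no reading), "fovy" (degrees; the focal length in pixels is half the picture's height over the tangent of half this angle, whatever the lens; pixels are square), "cx", "cy" (the principal point, pixels), "R" (3x3) and "t" (3): a world point X has camera coordinates R X + t; the wrist camera has in their place "tool_from_camera" (4x4, takes a point from camera to tool coordinates, whose origin is the TCP and whose axes are the tool frame's). Camera axes: x right, y down, z forward; pixel columns grow to the right and rows downward; lengths in m; the calibration is good to about 2 mm. The wrist camera is an equidistant fisheye: a pixel r from the principal point sees the ray r / f radians off the axis. A picture is of the moment at which its call begins: read the wrist's pose just before it.
- ctrl.sign_off(): hands the job in, once; it reports no verdict.
The state is a dict: "time": time; "q": joint angles; "joint_velocities": joint speeds; "tau": joint torques, N m; "tool_pos": TCP position; "eef_rot": TCP orientation; "force": force on the tool from outside, world axes, zero at the start; "ft_torque": the same for the moment, N m; "gripper_width": opening from 0.0 (shut) to 1.0 (fully open).
Only numpy, scipy, OpenCV 4.12 (cv2) and the standard library are available. Lean on these libraries where they do the work, as an engineer would, in place of code of your own. Each camera call takes 0.05 s, during which the arm holds its last target. There are 200 camera calls.

### The job

Put the loose wooden printing block with the raised triangle back into the rack bay that is labelled with a triangle. It belongs flat, with its handle end at the open front: bring it in over the sill, press it back gently against the spring plate inside, set it down flat on the bay floor behind the sill and let go, so that the spring holds it against the sill. Leave the other printing block, the jar and the cup where they are.

Things in the scene. Friction and masses are not known exactly. Their poses are not given: they have to be found in the camera images.
- block: Loose wooden printing block 120 x 62 x 30 mm (x, y, z), lying flat, about 0.18 kg, a 3 mm raised triangle on top. Upright handle near its -x end: 24 x 20 x 40 mm (x, y, z), from 30 to 70 mm above the underside, its axis 35 mm from the block's centre. Origin: centre of the underside; x runs from handle end to plain end, z up.
- block_grip (a point): Point inside the loose block's handle at which to grip it, 35 mm from the block's centre towards -x, 56 mm above its underside; axes as the block's. Grip across the handle's 20 mm (the block's y).
- tri_seat (a point): Where the loose block's origin belongs: on the floor of the triangle bay, 20 mm above the table, on its centre line, 60 mm behind the sill's inner face; x points into the bay, away from the open front, z up. The rack has three like bays side by side, 100 mm apart, in any order; a raised label lies on top of each (55 mm) and on the apron before it (34 mm).
- tri_sill (a point): Middle of the top of the triangle bay's sill, a fixed bar across the bay's open front, 8 mm thick, 10 mm higher than the bay floor; axes as the seat's. Bay inside: 68 mm wide. Beside and behind the sill the cheeks are 26 mm high for the first 50 mm of the bay, open above. A flat apron 6 mm thick reaches 45 mm out before the sill.
- tri_roof (a point): Middle of the lower front edge of the bay's roof, 92 mm above the bay floor, 18 mm before the seat; axes as the seat's. From here inwards the bay is roofed, and an upper pigeonhole stands on it, front flush, up to 175 mm above the bay floor: over the seated handle a tool pointing straight down meets it; one leaning 25 to 45 degrees, its body back towards the open front, is clear.
- tri: The triangle bay, 84 mm wide, 181 mm high; origin under the sill's front face, 14 mm above the table; axes as the seat's. A sprung plate meets the block's plain end 8 mm short of the seat and pushes back with 3 N, rising to 6 N when 13 mm in, where it stops hard. The block passes down behind the sill only in the last 4 mm before that stop: feel for it, then ease off 1 to 2 mm.
- disc_seat (a point): The same point as the seat, in the bay labelled with a disc, which holds its own printing block.
- bar_seat (a point): The same point as the seat, in the bay labelled with a bar, which is empty.
- discblock: Bystander: second printing block of the same size and form, with a raised disc, at rest in its bay. Origin: centre of the underside.
- jar: Bystander: closed paint jar, radius 34 mm, 85 mm high, standing. Origin: centre of the underside.
- cup: Bystander: red plastic cup, rim radius 40 mm, 100 mm high, standing. Origin: centre of the underside.

How it is judged:
By the outcome, as a careful person would: the job done as asked, in the order asked, and still so for the second after the job is handed in, with the robot touching nothing.
It also fails if it takes over 64 s, if anything falls off the work surface, if the arm or the gripper's body presses on something with over 40 N, if the wrist force passes 120 N, or if a joint passes its speed limit or range.

## Working session

There is one attempt and no reset: what is moved stays moved. The work goes in short steps, Python scripts to look and compute and a tool call to move; the robot and the scene stay as the last step left them, time stands still between calls to the robot, and variables do not carry over. Pictures are saved under pics/ and viewed, about 8 in all and at most 12, crops included, and the job is handed in when it is done.

Besides the shell and the picture viewer there is one more tool, called after "Emit:" as name(argument=value, ...) on one line, values as JSON. jog_arm: Moves the arm, as the interface text tells. Its arguments: {"type":"object","properties":{"steps":{"type":"array"},"newtons":{"type":"number"}},"required":["steps"]}

```bash
mkdir -p pics; ls; cat > h.py <<'E'
import numpy as np, cv2
from scipy.spatial.transform import Rotation as Ro
from workcell import ctrl
def grab(n,f):
    s=ctrl.sense(); d=ctrl.get_image(n); cv2.imwrite(f'pics/{f}.png',d['color'][:,:,::-1])
    np.savez(f'pics/{f}.npz',**{k:v for k,v in d.items()},pos=s['tool_pos'],rot=s['eef_rot']); return d
def load(f): return dict(np.load(f'pics/{f}.npz'))
def foc(d): return 200/np.tan(np.radians(d['fovy'])/2)
def ray(d,u,v):
    f=foc(d); a=(u-d['cx']);b=(v-d['cy'])
    if 'R' in d:
        r=np.array([a/f,b/f,1.]); return -d['R'].T@d['t'], d['R'].T@r
    rr=np.hypot(a,b); th=rr/f; r=np.array([a/rr*np.sin(th),b/rr*np.sin(th),np.cos(th)]) if rr>0 else np.array([0,0,1.])
    T=d['tool_from_camera']; M=Ro.from_rotvec(d['rot']).as_matrix()
    return M@T[:3,3]+d['pos'], M@T[:3,:3]@r
def onz(d,u,v,z):
    o,r=ray(d,u,v); return o+r*(z-o[2])/r[2]
def bydepth(d,u,v):
    o,r=ray(d,u,v); return o+r*d['depth'][int(v),int(u)]
E
python3 - <<'E'
from h import *
for n in ['scene','side','wrist']:
    d=grab(n,n+'0'); print(n,d['fovy'],d['cx'],d['cy'],ray(d,320,200))
s=ctrl.sense();print(s)
print(Ro.from_rotvec(s['eef_rot']).as_matrix().round(3))
a=np.hstack([cv2.imread('pics/side0.png'),cv2.imread('pics/wrist0.png')])
cv2.imwrite('pics/sw.png',cv2.resize(a,(800,250)))
E
```

```text
pics
scene 47.57603176316539 310.42712656973794 193.1488772216214 (array([0.610524  , 0.3750065 , 1.02321192]), array([-0.0348319 , -0.29090541, -0.95646952]))
side 42.29167228619991 320.39837543862086 200.77117788429732 (array([0.49422613, 0.89906089, 0.94358843]), array([ 0.07447988, -0.69795111, -0.71226387]))Traceback (most recent call last):
  File "<stdin>", line 3, in <module>
  File "h.py", line 14, in ray
    T=d['tool_from_camera']; M=Ro.from_rotvec(d['rot']).as_matrix()
                                              ~^^^^^^^
KeyError: 'rot'
```

View pics/scene0.png

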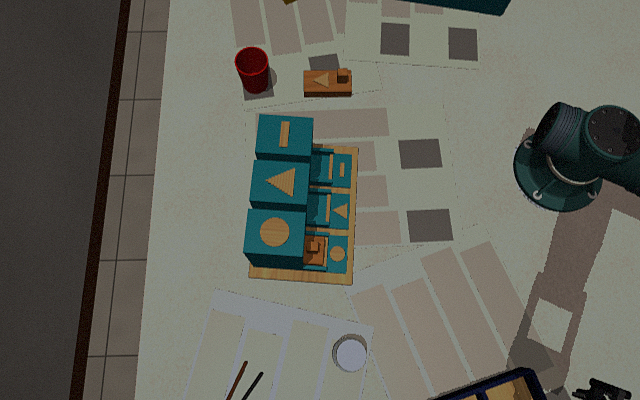

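View pics/side0.png

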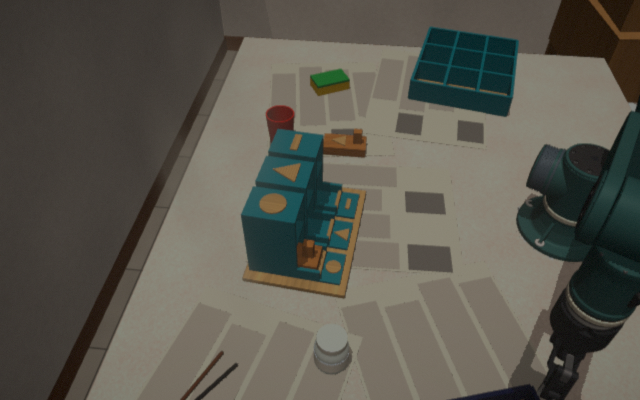

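The scene shows the triangle block at (328,83) with its handle at (343,75), towards the robot. The triangle bay is the middle one: roof label (281,181), apron label (341,211). The disc bay is below it, the bar bay above it, the cup is at (253,70) and the jar at (350,353).

```bash
python3 - <<'E'
from h import *
s=ctrl.sense();print(s['tool_pos'],s['force'])
print(Ro.from_rotvec(s['eef_rot']).as_matrix().round(3))
grab('wrist','wrist0')
for n in ['scene0','side0']:
    d=load(n); f=foc(d); v,u=np.mgrid[:400,:640]
    o=-d['R'].T@d['t']; r=np.stack([(u-d['cx'])/f,(v-d['cy'])/f,np.ones_like(u)],-1)@d['R']
    P=o+r*d['depth'][...,None]; P[d['depth']==0]=np.nan
    np.save(f'pics/{n}_P.npy',P)
    hsv=cv2.cvtColor(d['color'],cv2.COLOR_RGB2HSV)
    if n=='scene0': pts=[(328,83),(343,75),(281,181),(341,211),(341,170),(338,254),(275,232),(284,132),(400,200),(253,70),(350,353)]
    else: pts=[(345,145),(358,136),(287,171),(342,233),(348,204),(334,266),(272,203),(295,142),(420,230),(280,110),(332,335)]
    for p in pts: print(n,p,P[p[1],p[0]].round(4),hsv[p[1],p[0]],d['color'][p[1],p[0]])
im=cv2.imread('pics/scene0.png')
a=cv2.resize(im[50:110,230:370],None,fx=5,fy=5,interpolation=2)
im=cv2.imread('pics/side0.png')
b=cv2.resize(im[120:300,240:380],None,fx=3,fy=3,interpolation=2)
c=np.zeros((600,800,3),np.uint8)
im=cv2.imread('pics/scene0.png')
c[:300,:700]=a; cv2.imwrite('pics/c1.png',np.vstack([a[:,:],np.hstack([cv2.resize(im[135:275,240:365],None,fx=2.14,fy=2.14),cv2.resize(b,(233,300)),np.zeros((300,700-233-268,3),np.uint8)])[:, :700]]))
E
```

```text
[0.19914676 0.51228814 0.24910156] [ 0.30494846 -0.06349434  0.1154397 ]
[[ 0.932 -0.001  0.362]
 [-0.362 -0.002  0.932]
 [-0.    -1.    -0.002]]
scene0 (328, 83) [ 0.5462 -0.2327  0.0285] [ 19 144 115] [115  91  50]
scene0 (343, 75) [ 0.5125 -0.2257  0.0748] [ 12 195  89] [89 49 21]
scene0 (281, 181) [0.6545 0.0849 0.1993] [ 19 117 137] [137 113  74]
scene0 (341, 211) [0.5268 0.0981 0.0237] [ 17 142 133] [133 102  59]
scene0 (341, 170) [ 0.5227 -0.002   0.0236] [ 16 143 143] [143 106  63]
scene0 (338, 254) [0.5375 0.197  0.0237] [ 21 135 132] [132 110  62]
scene0 (275, 232) [0.6657 0.1847 0.1981] [ 20 128 137] [137 114  68]
scene0 (284, 132) [ 0.6486 -0.0192  0.1976] [ 17 139 138] [138 106  63]
scene0 (400, 200) [3.844e-01 6.720e-02 2.000e-04] [ 42  18 142] [138 142 132]
scene0 (253, 70) [ 0.7354 -0.2803  0.017 ] [  3 255  63] [63  7  0]
scene0 (350, 353) [0.5263 0.4028 0.0872] [111  29 149] [132 137 149]
side0 (345, 145) [ 0.5443 -0.2153  0.0311] [ 14 162 115] [115  77  42]
side0 (358, 136) [ 0.5104 -0.2306  0.0537] [ 13 156  72] [72 47 28]
side0 (287, 171) [0.6527 0.0858 0.1944] [ 17 128 135] [135 105  67]
side0 (342, 233) [0.5272 0.097  0.0201] [ 17 135 136] [136 105  64]
side0 (348, 204) [0.52   0.0006 0.0205] [ 17 134 137] [137 106  65]
side0 (334, 266) [0.5373 0.1944 0.0183] [ 18 134 133] [133 104  63]
side0 (272, 203) [0.6675 0.1866 0.1968] [ 17 129 136] [136 107  67]
side0 (295, 142) [ 0.6495 -0.0125  0.1953] [ 17 137 130] [130 100  60]
side0 (420, 230) [ 0.3402  0.0461 -0.0028] [ 24  37 139] [139 135 119]
side0 (280, 110) [ 0.7349 -0.2841  0.084 ] [  4 169  86] [86 36 29]
side0 (332, 335) [0.5235 0.4021 0.0805] [ 36  18 138] [136 138 128]
```

```bash
python3 - <<'E'
from h import *
L={'scene0':{'disc':[(338,254),(275,232)],'tri':[(341,211),(281,181)],'bar':[(341,170),(284,132)]},
 'side0':{'disc':[(334,266),(272,203)],'tri':[(342,233),(287,171)],'bar':[(348,204),(295,142)]}}
for n in L:
    d=load(n);P=np.load(f'pics/{n}_P.npy'); hsv=cv2.cvtColor(d['color'],cv2.COLOR_RGB2HSV)
    wood=((hsv[...,0]<26)&(hsv[...,1]>75)&(hsv[...,2]>70)).astype(np.uint8)
    C={}
    k,lab,st,ce=cv2.connectedComponentsWithStats(wood,connectivity=4)
    for b in L[n]:
        for j,p in enumerate(L[n][b]):
            i=lab[p[1],p[0]]; C[b,j]=onz(d,*ce[i],[0.021,0.196][j]); print(n,b,j,st[i],C[b,j].round(4))
    for j in (0,1):
        v=C['disc',j]-C['bar',j]; print('row len',np.hypot(*v[:2]).round(4),'x-axis yaw',np.degrees(np.arctan2(v[1],v[0])).round(2)-90)
    # block: 
    reg=np.zeros((400,640),bool)
    if n=='scene0': reg[60:103,298:358]=1
    else: reg[122:162,318:372]=1
    m=reg&(P[...,2]>0.024)&(P[...,2]<0.040)&(wood>0); pp=P[m][:,:2].astype(np.float32)*1000
    print('block top rect',m.sum(),cv2.minAreaRect(pp),np.median(P[m][:,2]))
    m=reg&(P[...,2]>0.064)&(P[...,2]<.08); pp=P[m][:,:2].astype(np.float32)*1000
    print('handle top',m.sum(),cv2.minAreaRect(pp),P[m].mean(0) )
    m=(P[...,2]>0.18)&(P[...,2]<.21)&(P[...,0]>.55)&(P[...,0]<.75)&(abs(P[...,1]-.1)<.2);print('roof',cv2.minAreaRect(P[m][:,:2].astype(np.float32)*1000))
E
```

```text
scene0 disc 0 [330 246  15  15 181] [0.5396 0.1948 0.021 ]
scene0 disc 1 [260 218  29  29 667] [0.6673 0.1835 0.196 ]
scene0 tri 0 [333 204  15  15 114] [0.5248 0.096  0.021 ]
scene0 tri 1 [266 168  29  29 424] [0.6489 0.0847 0.196 ]
scene0 bar 0 [340 163   5  14  57] [ 0.5211 -0.0044  0.021 ]
scene0 bar 1 [279 122  11  25 206] [ 0.6485 -0.0156  0.196 ]
row len 0.2001 x-axis yaw -5.290000000000006
row len 0.1999 x-axis yaw -5.3799999999999955
block top rect 880 ((547.028564453125, -238.70704650878906), (64.90292358398438, 118.4562759399414), 89.52853393554688) 0.030813842046148066
handle top 80 ((512.8139038085938, -236.09104919433594), (20.829919815063477, 21.954143524169922), 88.79901885986328) [ 0.51287803 -0.23586569  0.06966316]
roof ((657.7857666015625, 83.58272552490234), (286.7339782714844, 110.28871154785156), 84.7130355834961)
side0 disc 0 [326 260  15  13 146] [0.5393 0.1976 0.021 ]
side0 disc 1 [260 194  27  20 416] [0.6665 0.186  0.196 ]
side0 tri 0 [335 229  14  11  90] [0.5247 0.0986 0.021 ]
side0 tri 1 [273 164  27  18 251] [0.6484 0.0876 0.196 ]
side0 bar 0 [345 199   6  10  39] [ 0.5207 -0.001   0.021 ]
side0 bar 1 [290 134  12  16 110] [ 0.6477 -0.0124  0.196 ]
row len 0.1995 x-axis yaw -5.349999999999994
row len 0.1993 x-axis yaw -5.390000000000001
block top rect 564 ((547.2755126953125, -236.1431121826172), (67.88556671142578, 119.01110076904297), 89.02392578125) 0.028118615917624712
handle top 45 ((512.653564453125, -237.211181640625), (25.9996395111084, 23.035863876342773), 81.87503814697266) [ 0.51198482 -0.23555975  0.06739408]
roof ((657.4953002929688, 84.13555145263672), (290.677734375, 111.5932846069336), 84.74191284179688)
```

View pics/c1.png

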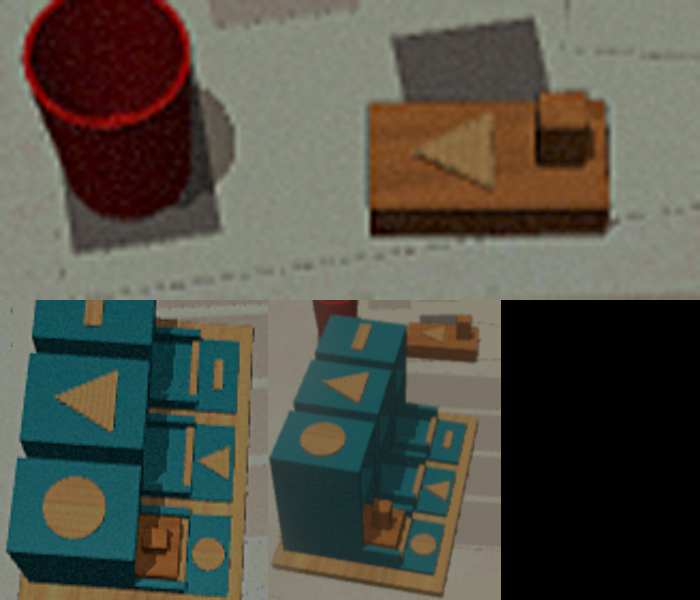

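The crop confirms the handle end of the block faces the robot and the triangle bay is the empty middle one. Sizes agree: block 118x65 mm, row pitch 100 mm, and the two seat estimates differ by 1 mm.

```bash
cat >> h.py <<'E'
def toolR(yaw,tilt):
    return Ro.from_euler('zy',[yaw,-tilt],degrees=True).as_matrix()@np.array([[1,0,0],[0,0,1],[0,-1,0.]])  # cols x,y,z at tilt 0: y down, z=+y
def go(p,yaw,tilt):
    s=ctrl.sense(); M=Ro.from_rotvec(s['eef_rot']).as_matrix(); T=toolR(yaw,tilt)
    dp=M.T@(np.array(p)-s['tool_pos']); rv=Ro.from_matrix(M.T@T).as_rotvec()
    print('t',round(s['time'],2),'pos',s['tool_pos'].round(4) if hasattr(s['tool_pos'],'round') else s['tool_pos'],'F',np.round(s['force'],2),'w',round(s['gripper_width'],3))
    print('dp',dp.round(4),'rot',rv.round(4),'deg',np.degrees(np.linalg.norm(rv)).round(1))
E
python3 - <<'E'
from h import *
print(toolR(0,35).round(2))
T=toolR(-.7,35); go(np.array([.5125,-.236,.056])-.1*T[:,1],-.7,35)
print(ctrl.get_image('wrist')['tool_from_camera'].round(3))
E
```

```text
[[ 0.82  0.57  0.  ]
 [ 0.    0.    1.  ]
 [ 0.57 -0.82  0.  ]]
t 0.2 pos [0.1992 0.5124 0.2493] F [ 0.26  0.61 -0.81] w 1.001
dp [ 0.5098  0.1121 -0.6046] rot [ 0.1182 -0.3469 -0.6032] deg 40.4
[[-0.001  0.959  0.282 -0.071]
 [-0.    -0.282  0.959 -0.124]
 [ 1.     0.001  0.    -0.001]
 [ 0.     0.     0.     1.   ]]
```

Emit:
jog_arm(steps=[{"delta_pos": [0.51, 0.06, -0.604], "rotation": [0.118, -0.347, -0.603], "gripper": 0.085}, {"delta_pos": [0.51, 0.06, -0.604], "rotation": [0.118, -0.347, -0.603], "gripper": 0.085}, {"delta_pos": [0.51, 0.06, -0.604], "rotation": [0.118, -0.347, -0.603], "gripper": 0.085}, {"delta_pos": [0.51, 0.06, -0.604], "rotation": [0.118, -0.347, -0.603], "gripper": 0.085}, {"delta_pos": [0.51, 0.06, -0.604], "rotation": [0.118, -0.347, -0.603], "gripper": 0.085}, {"delta_pos": [0.51, 0.06, -0.604], "rotation": [0.118, -0.347, -0.603], "gripper": 0.085}, {"delta_pos": [0.51, 0.06, -0.604], "rotation": [0.118, -0.347, -0.603], "gripper": 0.085}, {"delta_pos": [0.51, 0.06, -0.604], "rotation": [0.118, -0.347, -0.603], "gripper": 0.085}, {"delta_pos": [0.51, 0.06, -0.604], "rotation": [0.118, -0.347, -0.603], "gripper": 0.085}, {"delta_pos": [0.51, 0.06, -0.604], "rotation": [0.118, -0.347, -0.603], "gripper": 0.085}, {"delta_pos": [0.51, 0.06, -0.604], "rotation": [0.118, -0.347, -0.603], "gripper": 0.085}, {"delta_pos": [0.51, 0.06, -0.604], "rotation": [0.118, -0.347, -0.603], "gripper": 0.085}, {"delta_pos": [0.51, 0.06, -0.604], "rotation": [0.118, -0.347, -0.603], "gripper": 0.085}, {"delta_pos": [0.51, 0.06, -0.604], "rotation": [0.118, -0.347, -0.603], "gripper": 0.085}, {"delta_pos": [0.51, 0.06, -0.604], "rotation": [0.118, -0.347, -0.603], "gripper": 0.085}, {"delta_pos": [0.51, 0.06, -0.604], "rotation": [0.118, -0.347, -0.603], "gripper": 0.085}, {"delta_pos": [0.51, 0.06, -0.604], "rotation": [0.118, -0.347, -0.603], "gripper": 0.085}, {"delta_pos": [0.51, 0.11, -0.604], "rotation": [0.118, -0.347, -0.603], "gripper": 0.085}, {"delta_pos": [0.51, 0.11, -0.604], "rotation": [0.118, -0.347, -0.603], "gripper": 0.085}, {"delta_pos": [0.51, 0.11, -0.604], "rotation": [0.118, -0.347, -0.603], "gripper": 0.085}])

```text
time: 2.75
tool_pos: [0.4613, -0.229, 0.1453]
eef_rot: [-1.52, -0.457, -0.489]
force: [-0.4, 0.0, -0.2]
gripper_width: 0.995
```

```bash
python3 - <<'E'
from h import *
grab('wrist','w1')
T=toolR(-.7,35); go(np.array([.5125,-.236,.056]),-.7,35)
E
```

```text
t 2.8 pos [ 0.4616 -0.2296  0.1461] F [ 0.92 -0.02  1.85] w 1.001
dp [-0.0092  0.1031 -0.0057] rot [ 0.0085 -0.0067 -0.006 ] deg 0.7
```

View pics/w1.png

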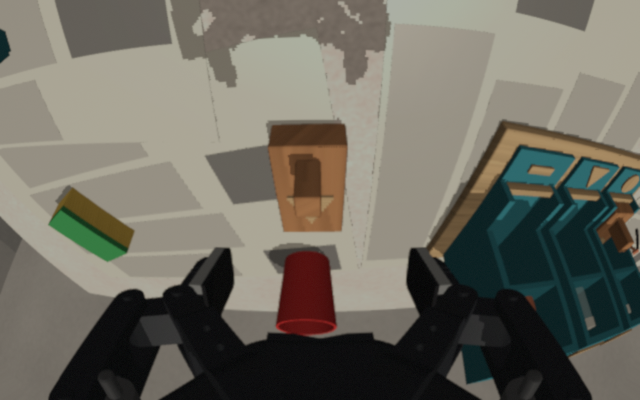

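The wrist view shows the block centred at about (307,180), its handle at (306,175) roughly midway between the open fingers, and the cup beyond it at (306,290).

```bash
python3 - <<'E'
from h import *
d=load('w1'); hsv=cv2.cvtColor(d['color'],cv2.COLOR_RGB2HSV)
P=np.full((400,640,3),np.nan)
for v in range(110,245):
    for u in range(255,360):
        if d['depth'][v,u]>0:
            o,r=ray(d,u,v); c=d['tool_from_camera'][:3,2]; M=Ro.from_rotvec(d['rot']).as_matrix()
            P[v,u]=o+r*d['depth'][v,u]/(r@(M@c))
wood=(hsv[...,0]<24)&(hsv[...,1]>110)
m=wood&(P[...,2]>.022)&(P[...,2]<.037); pp=(P[m][:,:2]*1000).astype(np.float32)
print('top',m.sum(),cv2.minAreaRect(pp),np.median(P[m][:,2]))
m=wood&(P[...,2]>.063)&(P[...,2]<.078); pp=(P[m][:,:2]*1000).astype(np.float32)
print('handle',m.sum(),cv2.minAreaRect(pp),P[m].mean(0))
m=wood&(P[...,2]>.04)&(P[...,2]<.062);print('handle sides',P[m].min(0),P[m].max(0))
E
```

```text
top 4784 ((545.7889404296875, -240.2105712890625), (60.69300079345703, 118.49591064453125), 89.66175842285156) 0.030488581058644423
handle 718 ((512.1721801757812, -239.77149963378906), (19.116802215576172, 25.525957107543945), 88.86229705810547) [ 0.50873175 -0.23948394  0.06930659]
handle sides [ 0.49941441 -0.24933816  0.04000293] [ 0.50344703 -0.22988552  0.06197755]
```

```bash
python3 - <<'E'
from h import *
go([.5115,-.2393,.056],-.6,35)
E
```

```text
t 2.8 pos [ 0.4616 -0.2296  0.1461] F [ 0.92 -0.02  1.85] w 1.001
dp [-0.01    0.1026 -0.009 ] rot [ 0.0085 -0.0084 -0.006 ] deg 0.8
```

Emit:
jog_arm(steps=[{"delta_pos": [-0.01, 0.05, -0.009], "rotation": [0.009, -0.008, -0.006], "gripper": 0.085}, {"delta_pos": [-0.01, 0.08, -0.009], "rotation": [0.009, -0.008, -0.006], "gripper": 0.085}, {"delta_pos": [-0.01, 0.1025, -0.009], "rotation": [0.009, -0.008, -0.006], "gripper": 0.085}, {"delta_pos": [-0.01, 0.1025, -0.009], "rotation": [0.009, -0.008, -0.006], "gripper": 0.085}, {"delta_pos": [-0.01, 0.1025, -0.009], "rotation": [0.009, -0.008, -0.006], "gripper": 0.085}], newtons=40)

```text
time: 3.42
tool_pos: [0.5186, -0.2305, 0.063]
eef_rot: [-1.527, -0.442, -0.485]
force: [0.0, -0.6, -0.0]
gripper_width: 0.992
```

```bash
python3 - <<'E'
from h import *
go([.5115,-.2393,.056],-.6,35)
E
```

```text
t 3.42 pos [ 0.5186 -0.2305  0.063 ] F [ 0.04 -0.57 -0.04] w 0.992
dp [-0.0096  0.002  -0.009 ] rot [ 0.0139 -0.0132 -0.0194] deg 1.6
```

Emit:
jog_arm(steps=[{"delta_pos": [0, 0, 0], "rotation": [0, 0, 0], "gripper": 0.085}, {"delta_pos": [0, 0, 0], "rotation": [0, 0, 0], "gripper": 0.085}])

```text
time: 3.68
tool_pos: [0.5181, -0.2302, 0.0623]
eef_rot: [-1.526, -0.441, -0.485]
force: [0.2, 0.0, 0.6]
gripper_width: 0.994
```

```bash
python3 - <<'E'
from h import *
go([.5115,-.2393,.056],-.6,35);print(ctrl.sense()['joint_velocities'])
E
```

```text
t 3.67 pos [ 0.5181 -0.2302  0.0623] F [0.22 0.01 0.63] w 0.994
dp [-0.0087  0.0017 -0.0093] rot [ 0.0136 -0.0137 -0.0202] deg 1.6
[ 0.00330071  0.00614503  0.00395405  0.00183373 -0.00056036 -0.00177628]
```

Emit:
jog_arm(steps=[{"delta_pos": [-0.0085, 0.0, -0.009], "rotation": [0, -0.013, 0], "gripper": 0.085}, {"delta_pos": [-0.0085, 0.0, -0.009], "rotation": [0, -0.013, 0], "gripper": 0.085}, {"delta_pos": [-0.0085, 0.0, -0.009], "rotation": [0, -0.013, 0], "gripper": 0.085}])

```text
time: 4.05
tool_pos: [0.5144, -0.2339, 0.0599]
eef_rot: [-1.536, -0.437, -0.473]
force: [-0.4, -0.5, 0.2]
gripper_width: 0.995
```

```bash
python3 - <<'E'
from h import *
go([.5115,-.2393,.056],-.6,35)
E
```

```text
t 4.05 pos [ 0.5144 -0.2339  0.0599] F [-0.42 -0.54  0.16] w 0.995
dp [-0.0045  0.0018 -0.0054] rot [ 0.0195 -0.0071 -0.0314] deg 2.2
```

Emit:
jog_arm(steps=[{"delta_pos": [0, 0, 0], "rotation": [0, 0, 0], "gripper": 0.085}, {"delta_pos": [0, 0, 0], "rotation": [0, 0, 0], "gripper": 0.085}, {"delta_pos": [0, 0, 0], "rotation": [0, 0, 0], "gripper": 0.085}, {"delta_pos": [0, 0, 0], "rotation": [0, 0, 0], "gripper": 0.085}])

```text
time: 4.55
tool_pos: [0.5145, -0.2338, 0.0599]
eef_rot: [-1.536, -0.437, -0.473]
force: [0.3, 0.2, 0.7]
gripper_width: 0.995
```

```bash
python3 - <<'E'
from h import *
go([.5115,-.2393,.056],-.6,35); s=ctrl.sense(); print(np.round(s['q'],3),np.round(s['tau'],2))
E
```

```text
t 4.55 pos [ 0.5145 -0.2338  0.0599] F [0.34 0.25 0.74] w 0.995
dp [-0.0046  0.0018 -0.0055] rot [ 0.0195 -0.0069 -0.0313] deg 2.2
[-0.718 -0.025  1.991  0.517  0.775 -2.566] [  0.   -26.85 -27.94   1.41  -1.34  -0.  ]
```

Joint 6 is at its limit (-2.566), so the requested pose is just out of reach. I'll lean 30° instead of 35°, which is still within the allowed 25–45°.

```bash
python3 - <<'E'
from h import *
go([.5115,-.2393,.056],-.6,30)
E
```

```text
t 4.55 pos [ 0.5145 -0.2338  0.0599] F [0.34 0.25 0.74] w 0.995
dp [-0.0046  0.0018 -0.0055] rot [ 0.0183 -0.0077  0.0559] deg 3.4
```

Emit:
jog_arm(steps=[{"delta_pos": [-0.0045, 0.0018, -0.0055], "rotation": [0.018, -0.008, 0.056], "gripper": 0.085}, {"delta_pos": [-0.0045, 0.0018, -0.0055], "rotation": [0.018, -0.008, 0.056], "gripper": 0.085}, {"delta_pos": [-0.0045, 0.0018, -0.0055], "rotation": [0.018, -0.008, 0.056], "gripper": 0.085}])

```text
time: 4.92
tool_pos: [0.5116, -0.2391, 0.0559]
eef_rot: [-1.529, -0.403, -0.419]
force: [0.0, 1.4, -0.5]
gripper_width: 0.996
```

```bash
python3 - <<'E'
from h import *
go([.5115,-.2393,.056],-.6,30); print(np.round(ctrl.sense()['q'],3))
E
```

```text
t 4.92 pos [ 0.5116 -0.2391  0.0559] F [ 0.03  1.38 -0.55] w 0.996
dp [ 0.     -0.0001 -0.0002] rot [0.0001 0.     0.0004] deg 0.0
[-0.72   0.003  1.952  0.462  0.832 -2.534]
```

Exact now. Close the gripper, then lift a little.

Emit:
jog_arm(steps=[{"delta_pos": [0, 0, 0], "rotation": [0, 0, 0], "gripper": 0.0}, {"delta_pos": [0, 0, 0], "rotation": [0, 0, 0], "gripper": 0.0}, {"delta_pos": [0, 0, 0], "rotation": [0, 0, 0], "gripper": 0.0}, {"delta_pos": [0, 0, 0], "rotation": [0, 0, 0], "gripper": 0.0}, {"delta_pos": [0, 0, 0], "rotation": [0, 0, 0], "gripper": 0.0}, {"delta_pos": [0, 0, 0], "rotation": [0, 0, 0], "gripper": 0.0}, {"delta_pos": [0, 0, 0], "rotation": [0, 0, 0], "gripper": 0.0}, {"delta_pos": [0, 0, 0], "rotation": [0, 0, 0], "gripper": 0.0}], newtons=40)

```text
time: 5.92
tool_pos: [0.5116, -0.2392, 0.0561]
eef_rot: [-1.529, -0.402, -0.418]
force: [-2.1, 2.4, 2.9]
gripper_width: 0.224
```

```bash
python3 - <<'E'
from h import *
print(ctrl.sense()['gripper_width']*85.4)
go([.5115,-.2393,.116],-.6,30)
E
```

```text
19.15050892939439
t 5.92 pos [ 0.5116 -0.2392  0.0561] F [-2.11  2.39  2.89] w 0.224
dp [ 0.0299 -0.0519  0.0002] rot [-0.      0.0003 -0.0001] deg 0.0
```

```bash
python3 - <<'E'
from h import *
go([.5115,-.2393,.136],-.6,30)
go([.4162,-.2393,.136],-.6,30)
go([.4162,.107,.136],-5.35,30)
E
```

```text
t 5.92 pos [ 0.5116 -0.2392  0.0561] F [-2.11  2.39  2.89] w 0.224
dp [ 0.0399 -0.0693  0.0003] rot [-0.      0.0003 -0.0001] deg 0.0
t 5.92 pos [ 0.5116 -0.2392  0.0561] F [-2.11  2.39  2.89] w 0.224
dp [-0.0426 -0.1169 -0.0006] rot [-0.      0.0003 -0.0001] deg 0.0
t 5.92 pos [ 0.5116 -0.2392  0.0561] F [-2.11  2.39  2.89] w 0.224
dp [-0.0462 -0.1169  0.3457] rot [-0.      0.0832 -0.0001] deg 4.8
```

```bash
sed -i "s/from_euler('zy'/from_euler('ZY'/" h.py; python3 - <<'E'
from h import *
print(toolR(-5.35,30).round(3))
go([.4162,-.2393,.136],-.6,30)
go([.4162,.107,.136],-5.35,30)
E
```

```text
[[ 0.862  0.498  0.093]
 [-0.081 -0.047  0.996]
 [ 0.5   -0.866  0.   ]]
t 5.92 pos [ 0.5116 -0.2392  0.0561] F [-2.11  2.39  2.89] w 0.224
dp [-0.0426 -0.1169 -0.0006] rot [-0.0053 -0.0011 -0.0001] deg 0.3
t 5.92 pos [ 0.5116 -0.2392  0.0561] F [-2.11  2.39  2.89] w 0.224
dp [-0.0462 -0.1169  0.3457] rot [-0.0467  0.0707 -0.0004] deg 4.9
```

Emit:
jog_arm(steps=[{"delta_pos": [0.01, -0.018, 0], "rotation": [0, 0, 0], "gripper": 0.0}, {"delta_pos": [0.04, -0.069, 0], "rotation": [0, 0, 0], "gripper": 0.0}, {"delta_pos": [0.04, -0.069, 0], "rotation": [0, 0, 0], "gripper": 0.0}, {"delta_pos": [0.04, -0.069, 0], "rotation": [0, 0, 0], "gripper": 0.0}], newtons=80)

```text
time: 6.42
tool_pos: [0.511, -0.2393, 0.1346]
eef_rot: [-1.529, -0.401, -0.416]
force: [-0.2, -0.2, -2.0]
gripper_width: 0.221
```

```bash
python3 - <<'E'
from h import *
print(ctrl.sense()['gripper_width']*85.4)
go([.4162,-.2393,.136],-.6,30)
go([.4162,.107,.136],-5.35,30)
E
```

```text
18.88181848315017
t 6.42 pos [ 0.511  -0.2393  0.1346] F [-0.24 -0.24 -1.98] w 0.221
dp [-0.0815 -0.0485 -0.0008] rot [-0.0058 -0.0011 -0.0022] deg 0.4
t 6.42 pos [ 0.511  -0.2393  0.1346] F [-0.24 -0.24 -1.98] w 0.221
dp [-0.085  -0.0483  0.3455] rot [-0.0471  0.0707 -0.0024] deg 4.9
```

Emit:
jog_arm(steps=[{"delta_pos": [-0.05, -0.03, 0], "rotation": [0, 0, 0], "gripper": 0.0}, {"delta_pos": [-0.0815, -0.0485, 0], "rotation": [0, 0, 0], "gripper": 0.0}, {"delta_pos": [-0.0815, -0.0485, 0.05], "rotation": [0, 0, 0], "gripper": 0.0}, {"delta_pos": [-0.085, -0.0485, 0.1], "rotation": [-0.047, 0.071, 0], "gripper": 0.0}, {"delta_pos": [-0.085, -0.0485, 0.16], "rotation": [-0.047, 0.071, 0], "gripper": 0.0}, {"delta_pos": [-0.085, -0.0485, 0.21], "rotation": [-0.047, 0.071, 0], "gripper": 0.0}, {"delta_pos": [-0.085, -0.0485, 0.26], "rotation": [-0.047, 0.071, 0], "gripper": 0.0}, {"delta_pos": [-0.085, -0.0485, 0.31], "rotation": [-0.047, 0.071, 0], "gripper": 0.0}, {"delta_pos": [-0.085, -0.0485, 0.3455], "rotation": [-0.047, 0.071, -0.002], "gripper": 0.0}, {"delta_pos": [-0.085, -0.0485, 0.3455], "rotation": [-0.047, 0.071, -0.002], "gripper": 0.0}, {"delta_pos": [-0.085, -0.0485, 0.3455], "rotation": [-0.047, 0.071, -0.002], "gripper": 0.0}])

```text
time: 7.8
tool_pos: [0.4157, 0.1063, 0.1346]
eef_rot: [-1.557, -0.338, -0.481]
force: [-0.2, -0.4, -2.1]
gripper_width: 0.218
```

```bash
python3 - <<'E'
from h import *
grab('wrist','w2')
go([.4162,.107,.136],-5.35,30); print(np.round(ctrl.sense()['q'],3))
E
```

```text
t 7.85 pos [0.4161 0.1057 0.1351] F [-0.05 -0.33 -2.  ] w 0.219
dp [ 0.0004 -0.0008  0.0013] rot [ 0.0022 -0.0007 -0.0017] deg 0.2
[ 0.232 -0.465  2.143 -0.196  0.974 -1.174]
```

View pics/w2.png

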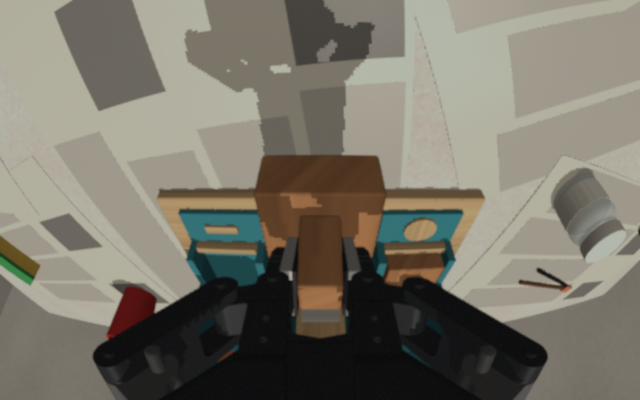

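The wrist view shows the block held level. The bar label is at (221,229), the disc label at (420,230), their wood sills at about v=247, and the base plate's front edge at v≈190.

```bash
python3 - <<'E'
from h import *
d=load('w2'); hsv=cv2.cvtColor(d['color'],cv2.COLOR_RGB2HSV)
M=Ro.from_rotvec(d['rot']).as_matrix(); c=M@d['tool_from_camera'][:3,2]
wood=((hsv[...,0]<26)&(hsv[...,1]>60)&(hsv[...,2]>70)).astype(np.uint8)
k,lab,st,ce=cv2.connectedComponentsWithStats(wood,connectivity=4)
C={}
for n,p in {'bar':(221,229),'disc':(420,230)}.items():
    i=lab[p[1],p[0]]; C[n]=onz(d,*ce[i],.021); print(n,st[i],C[n].round(4))
m=(C['bar']+C['disc'])/2; v=C['disc']-C['bar']; yaw=np.degrees(np.arctan2(v[1],v[0]))-90
a=v/np.linalg.norm(v); x=np.array([a[1],-a[0],0]); seat=m+.0905*x
print('mid',m.round(4),'len',np.linalg.norm(v).round(4),'yaw',yaw.round(2),'seat',seat.round(4))
def pt(u,v):
    o,r=ray(d,u,v); return o+r*d['depth'][v,u]/(r@c)
# sill/edges by column profile: print wood runs in columns
for u in (205,225,240,400,420,435):
    col=wood[180:275,u]; e=np.flatnonzero(np.diff(col.astype(int)))+181
    print(u,[(int(q),*( (onz(d,u,q-.5,.030 if q>236 else .014)-seat)[:2]@np.c_[x[:2],a[:2]]).round(4)) for q in e])
# block top & handle
P=np.array([pt(u,v) if d['depth'][v,u]>0 else [np.nan]*3 for v in range(150,340) for u in range(240,400)]).reshape(190,160,3)
tcp=d['pos']; Q=(P-tcp)@np.c_[x,a,[0,0,1]]
print('z TCP',tcp[2]); 
m=(abs(Q[...,2]+.026)<.006)&(abs(Q[...,1])<.045)&(Q[...,0]>-.04)&(Q[...,0]<.12)
A=np.c_[Q[m][:,:2],np.ones(m.sum())]; print('top plane',np.linalg.lstsq(A,Q[m][:,2],rcond=None)[0],m.sum(),Q[m].min(0),Q[m].max(0), cv2.minAreaRect((Q[m][:,:2]*1000).astype(np.float32)))
E
```

```text
bar [205 225  33   9 230] [ 0.5226 -0.0048  0.021 ]
disc [ 385  218   61   68 2690] [0.5879 0.1975 0.021 ]
mid [0.5553 0.0963 0.021 ] len 0.2126 yaw -17.9 seat [0.6414 0.0685 0.021 ]
205 [(190, np.float64(-0.1375), np.float64(-0.1226)), (210, np.float64(-0.1088), np.float64(-0.1241)), (226, np.float64(-0.0824), np.float64(-0.1258)), (229, np.float64(-0.077), np.float64(-0.1262)), (242, np.float64(-0.0764), np.float64(-0.1224)), (253, np.float64(-0.0547), np.float64(-0.1241))]
225 [(189, np.float64(-0.143), np.float64(-0.1033)), (210, np.float64(-0.1137), np.float64(-0.1035)), (226, np.float64(-0.0881), np.float64(-0.1038)), (233, np.float64(-0.0757), np.float64(-0.104)), (243, np.float64(-0.0808), np.float64(-0.1008)), (253, np.float64(-0.0616), np.float64(-0.1013))]
240 [(190, np.float64(-0.1447), np.float64(-0.0894)), (210, np.float64(-0.1173), np.float64(-0.0886)), (242, np.float64(-0.0868), np.float64(-0.0852)), (254, np.float64(-0.0643), np.float64(-0.0849))]
400 [(189, np.float64(-0.1774), np.float64(0.0498)), (210, np.float64(-0.1511), np.float64(0.0612)), (243, np.float64(-0.1206), np.float64(0.0719))]
420 [(189, np.float64(-0.1818), np.float64(0.0683)), (210, np.float64(-0.1554), np.float64(0.0813)), (219, np.float64(-0.1428), np.float64(0.0876)), (241, np.float64(-0.1276), np.float64(0.0916)), (242, np.float64(-0.126), np.float64(0.0925))]
435 [(189, np.float64(-0.1851), np.float64(0.0826)), (210, np.float64(-0.1587), np.float64(0.0969)), (224, np.float64(-0.1387), np.float64(0.108)), (231, np.float64(-0.1277), np.float64(0.1141)), (242, np.float64(-0.1289), np.float64(0.1091))]
z TCP 0.13455390016591098
top plane [ 0.05403675  0.01126139 -0.02541999] 6378 [-0.02987109 -0.03577235 -0.0319981 ] [ 0.03586566  0.03556751 -0.02001724] ((2.427785873413086, -0.221038818359375), (55.29841232299805, 62.315673828125), 12.364934921264648)
```

```bash
cat > meas.py <<'E'
from h import *
d=load('w2'); hsv=cv2.cvtColor(d['color'],cv2.COLOR_RGB2HSV)
M=Ro.from_rotvec(d['rot']).as_matrix(); c=M@d['tool_from_camera'][:3,2]
wood=((hsv[...,0]<26)&(hsv[...,1]>60)&(hsv[...,2]>70)).astype(np.uint8); w2=wood.copy(); w2[240:]=0
k,lab,st,ce=cv2.connectedComponentsWithStats(w2,connectivity=4)
C={}
for n,p in {'bar':(221,229),'disc':(420,230)}.items():
    i=lab[p[1],p[0]]; C[n]=onz(d,*ce[i],.021); print(n,st[i],C[n].round(4))
m=(C['bar']+C['disc'])/2; v=C['disc']-C['bar']; yaw=np.degrees(np.arctan2(v[1],v[0]))-90
a=v/np.linalg.norm(v); x=np.array([a[1],-a[0],0]); seat=m+.0905*x
print('mid',m.round(4),'len',np.linalg.norm(v).round(4),'yaw',yaw.round(2),'seat',seat.round(4))
for u in (205,225,240,400,420,435):
    e=np.flatnonzero(np.diff(wood[180:275,u].astype(int)))+181
    print(u,[(int(q),*((onz(d,u,q-.5,.030 if q>236 else .014)-seat)[:2]@np.c_[x[:2],a[:2]]*1000).round(1).tolist()) for q in e])
P=np.full((190,160,3),np.nan)
for i in range(190):
    for j in range(160):
        D=d['depth'][150+i,240+j]
        if D>0: o,r=ray(d,240+j,150+i); P[i,j]=o+r*D/(r@c)
Q=(P-d['pos'])@np.c_[x,a,[0,0,1]]
for y0,y1 in ((-.026,-.014),(.014,.026),):
  for x0 in np.arange(-.03,.04,.01):
    m=(Q[...,1]>y0)&(Q[...,1]<y1)&(Q[...,0]>x0)&(Q[...,0]<x0+.01)&(abs(Q[...,2]+.026)<.01)
    print(y0,x0.round(2),m.sum(),np.median(Q[m][:,2]).round(4) if m.sum() else '',end='; ')
m=(abs(Q[...,2]+.026)<.005)&(abs(Q[...,1])<.04)
print('\ny range at top',np.percentile(Q[m][:,1],[0.5,99.5]),'xmin',np.percentile(Q[m][:,0],.5))
m=(Q[...,2]>-.012)&(abs(Q[...,1])<.013)&(Q[...,0]<.005); print('handle front face', np.percentile(Q[m],[1,50,99],axis=0).round(4).tolist())
E
python3 meas.py
```

```text
bar [205 225  33   9 230] [ 0.5226 -0.0048  0.021 ]
disc [404 218  32  22 544] [0.5407 0.1952 0.021 ]
mid [0.5316 0.0952 0.021 ] len 0.2009 yaw -5.16 seat [0.6218 0.0871 0.021 ]
205 [(190, -140.0, -105.9), (210, -112.3, -113.8), (226, -86.9, -121.3), (229, -81.7, -122.8), (242, -80.4, -119.3), (253, -59.5, -125.8)]
225 [(189, -141.1, -86.0), (210, -112.5, -92.6), (226, -87.6, -98.6), (233, -75.6, -101.5), (243, -79.8, -97.3), (253, -61.2, -102.0)]
240 [(190, -139.7, -72.0), (210, -112.7, -77.2), (242, -82.3, -80.7), (254, -60.2, -85.3)]
400 [(189, -140.9, 71.0), (210, -112.7, 76.3), (243, -80.6, 80.0)]
420 [(189, -141.0, 89.9), (210, -112.4, 96.8), (219, -98.8, 100.2), (241, -83.1, 100.8), (242, -81.3, 101.3)]
435 [(189, -141.2, 104.7), (210, -112.2, 112.8), (224, -90.2, 119.2), (231, -78.2, 122.7), (242, -80.4, 118.2)]
-0.026 -0.03 544 -0.0289; -0.026 -0.02 354 -0.0254; -0.026 -0.01 313 -0.0255; -0.026 0.0 248 -0.0255; -0.026 0.01 94 -0.0255; -0.026 0.02 0 ; -0.026 0.03 0 ; -0.026 0.04 0 ; 0.014 -0.03 542 -0.0289; 0.014 -0.02 356 -0.0254; 0.014 -0.01 298 -0.0255; 0.014 0.0 256 -0.0255; 0.014 0.01 125 -0.0257; 0.014 0.02 1 -0.0255; 0.014 0.03 0 ; 0.014 0.04 0 ; 
y range at top [-0.03109268  0.02960475] xmin -0.024494885065496495
handle front face [[-0.0463, -0.0128, -0.0112], [-0.0109, 0.0003, 0.0141], [0.0037, 0.0128, 0.0475]]
```

Block level in the hand and yaw matches; seat estimates agree to 1.5 mm (sill's inner edge found at -60 mm as it should be). I'll move in over the sill to just before the spring.

```bash
cat >> h.py <<'E'
U=np.array([.9958,-.0915,0]);A=np.array([.0915,.9958,0]);SEAT=np.array([.6215,.0872,0])
def bay(off,z,lat=.0005): return SEAT+(off-.035)*U+lat*A+np.array([0,0,z])
def rel():
    s=ctrl.sense(); p=np.array(s['tool_pos'])-SEAT; print('off',((p@U+.035)*1000).round(2),'lat',(p@A*1000).round(2),'z',(p[2]*1000).round(2),'Fu',(np.array(s['force'])@U).round(2),'Fa',(np.array(s['force'])@A).round(2),'Fz',round(s['force'][2],2),'w',round(s['gripper_width']*85.4,2),'t',round(s['time'],2))
E
python3 - <<'E'
from h import *
rel(); go(bay(-.16,.0895),-5.25,30); go(bay(-.016,.0895),-5.25,30)
E
```

```text
off -171.22 lat -0.36 z 135.09 Fu -0.02 Fa -0.33 Fz -2.0 w 18.68 t 7.85
t 7.85 pos [0.4161 0.1057 0.1351] F [-0.05 -0.33 -2.  ] w 0.219
dp [-0.013   0.0451  0.001 ] rot [ 0.003  -0.0022 -0.0017] deg 0.2
t 7.85 pos [0.4161 0.1057 0.1351] F [-0.05 -0.33 -2.  ] w 0.219
dp [0.1118 0.1169 0.0015] rot [ 0.003  -0.0022 -0.0017] deg 0.2
```

Emit:
jog_arm(steps=[{"delta_pos": [-0.013, 0.045, 0.001], "rotation": [0.003, -0.002, -0.002], "gripper": 0.0}, {"delta_pos": [-0.013, 0.045, 0.001], "rotation": [0.003, -0.002, -0.002], "gripper": 0.0}, {"delta_pos": [-0.013, 0.045, 0.001], "rotation": [0.003, -0.002, -0.002], "gripper": 0.0}, {"delta_pos": [0.008, 0.057, 0.001], "rotation": [0.003, -0.002, -0.002], "gripper": 0.0}, {"delta_pos": [0.029, 0.069, 0.001], "rotation": [0.003, -0.002, -0.002], "gripper": 0.0}, {"delta_pos": [0.05, 0.081, 0.001], "rotation": [0.003, -0.002, -0.002], "gripper": 0.0}, {"delta_pos": [0.071, 0.093, 0.0015], "rotation": [0.003, -0.002, -0.002], "gripper": 0.0}, {"delta_pos": [0.092, 0.105, 0.0015], "rotation": [0.003, -0.002, -0.002], "gripper": 0.0}, {"delta_pos": [0.1, 0.11, 0.0015], "rotation": [0.003, -0.002, -0.002], "gripper": 0.0}, {"delta_pos": [0.1118, 0.1169, 0.0015], "rotation": [0.003, -0.002, -0.002], "gripper": 0.0}, {"delta_pos": [0.1118, 0.1169, 0.0015], "rotation": [0.003, -0.002, -0.002], "gripper": 0.0}, {"delta_pos": [0.1118, 0.1169, 0.0015], "rotation": [0.003, -0.002, -0.002], "gripper": 0.0}])

```text
time: 9.35
tool_pos: [0.5712, 0.0936, 0.0917]
eef_rot: [-1.553, -0.344, -0.484]
force: [0.2, 0.3, -2.8]
gripper_width: 0.218
```

```bash
python3 - <<'E'
from h import *
rel(); 
grab('scene','s2'); grab('side','d2')
a=cv2.imread('pics/scene0.png'); 
f=lambda n:cv2.resize(cv2.imread(f'pics/{n}.png')[120:300,240:420],(400,400),interpolation=2)
cv2.imwrite('pics/c2.png',np.hstack([f('s2'),f('d2')]))
go(bay(-.004,.0895),-5.25,30);go(bay(.005,.0895),-5.25,30)
E
```

```text
off -15.68 lat 1.8 z 91.68 Fu 0.21 Fa 0.35 Fz -2.81 w 18.6 t 9.35
t 9.45 pos [0.5711 0.0937 0.0916] F [-0.54 -0.13 -2.22] w 0.222
dp [ 0.0091  0.0078 -0.0014] rot [-0.0016  0.0004  0.0031] deg 0.2
t 9.45 pos [0.5711 0.0937 0.0916] F [-0.54 -0.13 -2.22] w 0.222
dp [ 0.0169  0.0123 -0.0014] rot [-0.0016  0.0004  0.0031] deg 0.2
```

View pics/c2.png

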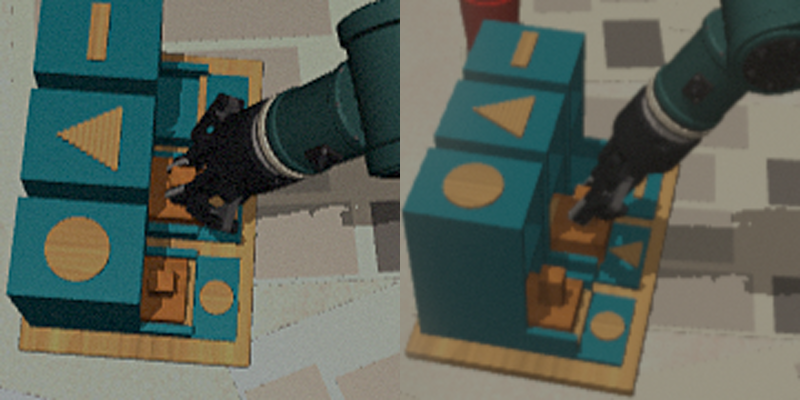

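The block sits over the sill in the triangle bay, between the cheeks, with the gripper leaning clear of the roof. Now press in slowly, correcting the 1.3 mm lateral error.

Emit:
jog_arm(steps=[{"delta_pos": [0.003, 0.003, -0.0014], "rotation": [-0.0016, 0, 0.003], "gripper": 0.0}, {"delta_pos": [0.006, 0.0055, -0.0014], "rotation": [-0.0016, 0, 0.003], "gripper": 0.0}, {"delta_pos": [0.0091, 0.0078, -0.0014], "rotation": [-0.0016, 0, 0.003], "gripper": 0.0}, {"delta_pos": [0.0091, 0.0078, -0.0014], "rotation": [-0.0016, 0, 0.003], "gripper": 0.0}])

```text
time: 9.95
tool_pos: [0.5831, 0.0911, 0.0893]
eef_rot: [-1.554, -0.341, -0.481]
force: [-4.8, 0.5, 0.5]
gripper_width: 0.221
```

```bash
python3 - <<'E'
from h import *
rel(); go(bay(-.001,.089),-5.25,30);go(bay(.002,.089),-5.25,30)
E
```

```text
off -3.56 lat 0.4 z 89.33 Fu -4.87 Fa 0.01 Fz 0.48 w 18.85 t 9.95
t 9.95 pos [0.5831 0.0911 0.0893] F [-4.85  0.45  0.48] w 0.221
dp [0.0021 0.0016 0.0001] rot [ 0.0001  0.     -0.0006] deg 0.0
t 9.95 pos [0.5831 0.0911 0.0893] F [-4.85  0.45  0.48] w 0.221
dp [0.0047 0.0031 0.0001] rot [ 0.0001  0.     -0.0006] deg 0.0
```

Emit:
jog_arm(steps=[{"delta_pos": [0.0017, 0.001, 0], "rotation": [0, 0, 0], "gripper": 0.0}, {"delta_pos": [0.0034, 0.002, 0], "rotation": [0, 0, 0], "gripper": 0.0}, {"delta_pos": [0.0052, 0.003, 0], "rotation": [0, 0, 0], "gripper": 0.0}, {"delta_pos": [0.0052, 0.003, 0], "rotation": [0, 0, 0], "gripper": 0.0}])

```text
time: 10.45
tool_pos: [0.5889, 0.0906, 0.0893]
eef_rot: [-1.555, -0.34, -0.481]
force: [-5.3, 0.7, 0.9]
gripper_width: 0.22
```

```bash
python3 - <<'E'
from h import *
rel()
E
```

```text
off 2.22 lat 0.4 z 89.31 Fu -5.33 Fa 0.24 Fz 0.88 w 18.75 t 10.45
```

Emit:
jog_arm(steps=[{"delta_pos": [0.0009, 0.0005, 0], "rotation": [0, 0, 0], "gripper": 0.0}, {"delta_pos": [0.0009, 0.0005, 0], "rotation": [0, 0, 0], "gripper": 0.0}])

```text
time: 10.7
tool_pos: [0.5898, 0.0905, 0.0893]
eef_rot: [-1.555, -0.34, -0.481]
force: [-5.8, 0.1, 1.4]
gripper_width: 0.222
```

```bash
python3 - <<'E'
from h import *
rel()
E
```

```text
off 3.12 lat 0.39 z 89.29 Fu -5.78 Fa -0.46 Fz 1.39 w 18.96 t 10.7
```

Not at the stop yet; continue in 1 mm steps.

Emit:
jog_arm(steps=[{"delta_pos": [0.0009, 0.0005, 0], "rotation": [0, 0, 0], "gripper": 0.0}, {"delta_pos": [0.0009, 0.0005, 0], "rotation": [0, 0, 0], "gripper": 0.0}])

```text
time: 10.95
tool_pos: [0.5901, 0.0905, 0.0893]
eef_rot: [-1.555, -0.339, -0.48]
force: [-12.4, 0.8, 4.5]
gripper_width: 0.219
```

Emit:
jog_arm(steps=[{"delta_pos": [0.0009, 0.0005, 0], "rotation": [0, 0, 0], "gripper": 0.0}, {"delta_pos": [0.0009, 0.0005, 0], "rotation": [0, 0, 0], "gripper": 0.0}])

```text
time: 11.2
tool_pos: [0.5902, 0.0905, 0.0894]
eef_rot: [-1.555, -0.338, -0.478]
force: [-17.7, 2.2, 8.9]
gripper_width: 0.22
```

```bash
python3 - <<'E'
from h import *
rel()
E
```

```text
off 3.55 lat 0.44 z 89.37 Fu -17.79 Fa 0.54 Fz 8.87 w 18.77 t 11.2
```

Hard stop felt at an offset of about 3.3 mm: force went from 5.8 to 12 and then 18 N. Easing off until 1.5 mm short of it.

Emit:
jog_arm(steps=[{"delta_pos": [-0.0014, -0.0008, 0], "rotation": [0, 0, 0], "gripper": 0.0}, {"delta_pos": [-0.0025, -0.0014, 0], "rotation": [0, 0, 0], "gripper": 0.0}, {"delta_pos": [-0.0025, -0.0014, 0], "rotation": [0, 0, 0], "gripper": 0.0}])

```text
time: 11.58
tool_pos: [0.5889, 0.0906, 0.0893]
eef_rot: [-1.555, -0.34, -0.481]
force: [-5.8, 0.4, 0.9]
gripper_width: 0.22
```

```bash
python3 - <<'E'
from h import *
rel(); go(bay(.0018,.0755),-5.25,30)
E
```

```text
off 2.22 lat 0.42 z 89.33 Fu -5.8 Fa -0.09 Fz 0.94 w 18.75 t 11.57
t 11.57 pos [0.5889 0.0906 0.0893] F [-5.78  0.44  0.94] w 0.22
dp [-0.0073  0.0118  0.0001] rot [ 0.0001  0.0001 -0.0008] deg 0.0
```

Emit:
jog_arm(steps=[{"delta_pos": [-0.0018, 0.0024, 0], "rotation": [0, 0, 0], "gripper": 0.0}, {"delta_pos": [-0.0033, 0.005, 0], "rotation": [0, 0, 0], "gripper": 0.0}, {"delta_pos": [-0.0048, 0.0076, 0], "rotation": [0, 0, 0], "gripper": 0.0}, {"delta_pos": [-0.0063, 0.0102, 0], "rotation": [0, 0, 0], "gripper": 0.0}, {"delta_pos": [-0.0063, 0.0102, 0], "rotation": [0, 0, 0], "gripper": 0.0}])

```text
time: 12.2
tool_pos: [0.5884, 0.0907, 0.0769]
eef_rot: [-1.555, -0.34, -0.481]
force: [-6.0, 1.1, -0.1]
gripper_width: 0.223
```

```bash
python3 - <<'E'
from h import *
rel()
E
```

```text
off 1.77 lat 0.43 z 76.94 Fu -6.03 Fa 0.52 Fz -0.11 w 19.03 t 12.2
```

Past the sill without contact. Lowering in small steps until the floor is felt.

Emit:
jog_arm(steps=[{"delta_pos": [-0.0005, 0.0009, 0], "rotation": [0, 0, 0], "gripper": 0.0}, {"delta_pos": [-0.0005, 0.0009, 0], "rotation": [0, 0, 0], "gripper": 0.0}])

```text
time: 12.45
tool_pos: [0.5887, 0.0907, 0.0763]
eef_rot: [-1.554, -0.34, -0.481]
force: [-6.6, 0.4, 1.0]
gripper_width: 0.22
```

Emit:
jog_arm(steps=[{"delta_pos": [-0.0003, 0.0005, 0], "rotation": [0, 0, 0], "gripper": 0.0}, {"delta_pos": [-0.0003, 0.0005, 0], "rotation": [0, 0, 0], "gripper": 0.0}])

```text
time: 12.7
tool_pos: [0.5889, 0.0906, 0.0761]
eef_rot: [-1.554, -0.341, -0.482]
force: [-6.2, 0.7, 1.2]
gripper_width: 0.224
```

```bash
python3 - <<'E'
from h import *
rel()
E
```

```text
off 2.2 lat 0.44 z 76.06 Fu -6.23 Fa 0.09 Fz 1.17 w 19.17 t 12.7
```

Emit:
jog_arm(steps=[{"delta_pos": [-0.0005, 0.0006, 0], "rotation": [0, 0, 0], "gripper": 0.0}, {"delta_pos": [-0.0005, 0.0006, 0], "rotation": [0, 0, 0], "gripper": 0.0}])

```text
time: 12.95
tool_pos: [0.5891, 0.0906, 0.0761]
eef_rot: [-1.554, -0.342, -0.483]
force: [-7.4, 1.3, 4.2]
gripper_width: 0.221
```

Emit:
jog_arm(steps=[{"delta_pos": [-0.0006, 0.0008, 0], "rotation": [0, 0, 0], "gripper": 0.0}, {"delta_pos": [-0.0006, 0.0008, 0], "rotation": [0, 0, 0], "gripper": 0.0}])

```text
time: 13.2
tool_pos: [0.5893, 0.0907, 0.076]
eef_rot: [-1.554, -0.343, -0.483]
force: [-10.5, 0.9, 7.8]
gripper_width: 0.227
```

```bash
python3 - <<'E'
from h import *
rel()
grab('scene','s3'); grab('side','d3')
f=lambda n:cv2.resize(cv2.imread(f'pics/{n}.png')[160:270,290:380],(400,489),interpolation=2)
cv2.imwrite('pics/c3.png',np.hstack([f('s3'),f('d3')]))
E
```

```text
off 2.62 lat 0.5 z 75.99 Fu -10.54 Fa -0.11 Fz 7.82 w 19.41 t 13.2
```

View pics/c3.png

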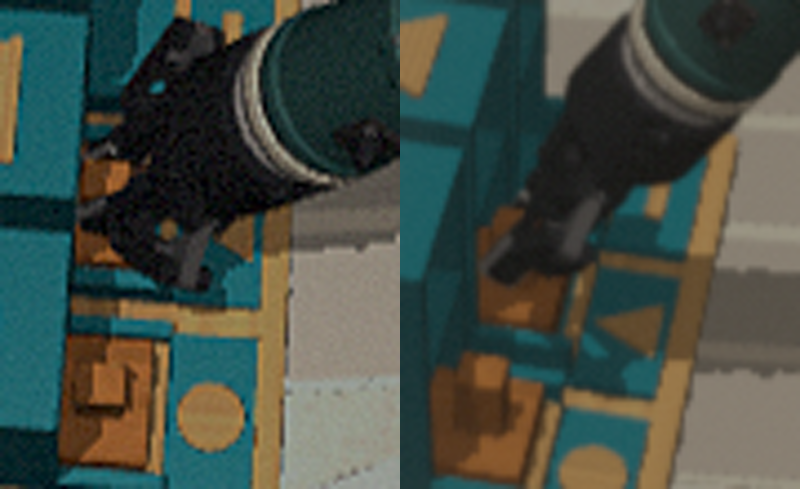

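The handle rests in the triangle bay, level with the disc block's, behind the sill. The floor is felt at z=76.0 (expected 75.5–76). Now I'll take off the press and open only to 32 mm, so the finger backs stay inside the bay.

Emit:
jog_arm(steps=[{"delta_pos": [0.0008, -0.0009, 0], "rotation": [0, 0, 0], "gripper": 0.0}, {"delta_pos": [0.0008, -0.0009, 0], "rotation": [0, 0, 0], "gripper": 0.0}, {"delta_pos": [0.0008, -0.0009, 0], "rotation": [0, 0, 0], "gripper": 0.032}, {"delta_pos": [0.0008, -0.0009, 0], "rotation": [0, 0, 0], "gripper": 0.032}, {"delta_pos": [0.0008, -0.0009, 0], "rotation": [0, 0, 0], "gripper": 0.032}, {"delta_pos": [0.0008, -0.0009, 0], "rotation": [0, 0, 0], "gripper": 0.032}, {"delta_pos": [0.0008, -0.0009, 0], "rotation": [0, 0, 0], "gripper": 0.032}])

```text
time: 14.18
tool_pos: [0.5894, 0.0906, 0.0756]
eef_rot: [-1.554, -0.342, -0.482]
force: [-0.0, -0.5, 0.5]
gripper_width: 0.377
```

```bash
python3 - <<'E'
from h import *
rel()
E
```

```text
off 2.69 lat 0.41 z 75.59 Fu 0.05 Fa -0.51 Fz 0.46 w 32.17 t 14.18
```

Emit:
jog_arm(steps=[{"delta_pos": [0, -0.01, 0], "rotation": [0, 0, 0], "gripper": 0.032}, {"delta_pos": [0, -0.025, 0], "rotation": [0, 0, 0], "gripper": 0.032}, {"delta_pos": [0, -0.05, 0], "rotation": [0, 0, 0], "gripper": 0.032}, {"delta_pos": [0, -0.09, 0], "rotation": [0, 0, 0], "gripper": 0.032}, {"delta_pos": [0, -0.13, 0], "rotation": [0, 0, 0], "gripper": 0.032}, {"delta_pos": [0, -0.17, 0], "rotation": [0, 0, 0], "gripper": 0.032}, {"delta_pos": [0, -0.17, 0], "rotation": [0, 0, 0], "gripper": 0.032}, {"delta_pos": [0, -0.17, 0], "rotation": [0, 0, 0], "gripper": 0.032}])

```text
time: 15.18
tool_pos: [0.5041, 0.0984, 0.2228]
eef_rot: [-1.554, -0.342, -0.482]
force: [0.7, -0.4, -0.1]
gripper_width: 0.378
```

```bash
python3 - <<'E'
from h import *
rel(); d=grab('wrist','w4'); d=load('w4'); 
M=Ro.from_rotvec(d['rot']).as_matrix(); c=M@d['tool_from_camera'][:3,2]
P=np.full((400,640,3),np.nan)
for v in range(400):
    for u in range(640):
        D=d['depth'][v,u]
        if D>0: o,r=ray(d,u,v); P[v,u]=o+r*D/(r@c)
Q=(P-SEAT)@np.c_[U,A,[0,0,1]]
for l,n in ((0,'tri'),(.1,'disc')):
    m=(abs(Q[...,1]-l)<.03)&(Q[...,0]>-.056)&(Q[...,0]<-.02)&(abs(Q[...,2]-.05)<.008)
    q=Q[m]; b=np.linalg.lstsq(np.c_[q[:,:2],np.ones(len(q))],q[:,2],rcond=None)[0] if m.sum()>10 else None
    print(n,m.sum(),q.mean(0) if m.sum() else '',b, np.percentile(q,[1,99],axis=0).round(4).tolist() if m.sum() else '')
    m=(abs(Q[...,1]-l)<.02)&(abs(Q[...,2]-.09)<.005)&(Q[...,0]<-.01); print('  handle top',m.sum(),np.percentile(Q[m],[1,99],axis=0).round(4).tolist() if m.sum() else '')
grab('scene','s4');grab('side','d4')
f=lambda n:cv2.resize(cv2.imread(f'pics/{n}.png')[160:270,290:380],(400,489),interpolation=2)
cv2.imwrite('pics/c4.png',np.hstack([cv2.resize(cv2.imread('pics/w4.png')[120:360,220:420],(400,480)),cv2.resize(f('d4'),(400,480))]))
E
```

```text
off -82.97 lat 0.4 z 222.83 Fu 0.7 Fa -0.35 Fz -0.06 w 32.26 t 15.18
tri 1250 [-4.07724363e-02 -5.34477365e-05  5.07828175e-02] [-1.68101040e-02 -4.18481485e-07  5.00974286e-02] [[-0.0556, -0.0296, 0.0491], [-0.0206, 0.0295, 0.0568]]
  handle top 431 [[-0.0482, -0.0101, 0.0855], [-0.0251, 0.0094, 0.0916]]
disc 1064 [-0.04172576  0.0969034   0.05094956] [-0.00498355 -0.00332622  0.05106394] [[-0.0557, 0.0703, 0.0491], [-0.0209, 0.1293, 0.0573]]
  handle top 424 [[-0.0476, 0.0892, 0.0853], [-0.0232, 0.1088, 0.0915]]
```

View pics/c4.png

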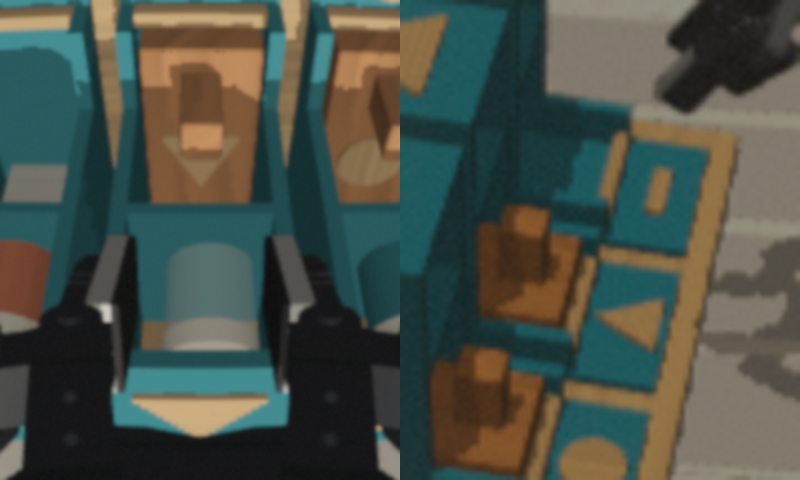

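The block lies flat behind the sill in the triangle bay. Its top is 51 mm above the table, the same as the disc block, and its handle is level with the disc block's. The robot is clear of everything.

```bash
python3 - <<'E'
from h import *
a=load('side0')['color'].astype(int);b=load('d4')['color'].astype(int)
for n,(u,v,w) in {'cup':(280,122,16),'jar':(332,347,22),'disc':(308,252,10)}.items():
    print(n,abs(a-b)[v-w:v+w,u-w:u+w].mean().round(2))
print(ctrl.sense()['time'],ctrl.sign_off())
E
```

```text
cup 5.27
jar 7.24
disc 4.36
the job is handed in; nothing more can be done
15.325 None
```

The triangle block is back in the triangle bay, flat behind its sill, and the job was handed in at 15.3 s. I brought it in over the sill and pressed it against the spring until it stopped hard, at about 18 N. I then eased off 1–2 mm, lowered it until the floor was felt, and let go.

**Last checks:**
- **Seating:** the block's top is at 50–51 mm (expected 50) and it is centred within 0.5 mm. Its handle lines up with the disc block's within about 2 mm along the bay.
- **Robot:** the gripper is clear, and the force readings are near zero.
- **Disc block, jar and cup:** I moved nothing near them, and the before/after pictures differ only by small amounts that look like noise or shadow. I did not measure their positions again.

**What disagreed:**
- **Lean of the gripper:** my first grasp pose, leaning 35°, ran into joint 6's limit, so I used 30°.
- **Hard stop:** it came about 1.7 mm earlier than my measured seat position implied, within the expected error of the camera calibration. I relied on the felt stop.
- **Level of the block:** the depth fit gave the block's top a slope of about 1°. I put this down to edge readings and did not check it further.

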